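# Slide a fingertip along the dish warmer's curved touch strip

## Robot

A 6-joint arm with a two-finger parallel gripper is mounted at the origin on a cart in front of the work surface, level with it; the furniture and walls round the work are solid. World frame = base frame: x ahead of the robot, y to its left, z up, the work surface at z = 0. Lengths are in m, angles in degrees, forces in N, time in s.
With the tool pointing down it reaches from about 0.35 to 0.875 m from the base axis. Payload 4.2 kg.
Tool frame: the origin (TCP) lies between the finger pads, 19 mm behind the fingertips; this is the grasp point; z points along the fingers, y is the line along which they close (so a half turn about z gives the same grasp; the last joint's range is limited). The gripper opens to 87 mm and grips with 3 to 60 N. Pads are 19 mm wide; open, the fingers measure 117 mm over their backs; the gripper's body (75 mm by 190 mm) begins 51 mm behind the grasp point.
Start: joints at [-61.1, 22.042, 0.453, 0, -68.411, -14.817], TCP at [0.152, -0.606, 0.241] pointing down, gripper open.
Joint ranges: [-179.83, 179.83], [-69.29, 118.12], [-61.27, 80.66], [-181.25, 117.63], [-171.15, -9.14], [-177.46, 177.46]. Speed limits (degrees/s): [159.86, 159.86, 180, 180, 180, 180].

## Interface

Orientations are given as a 3x3 rotation matrix whose columns are the frame's x, y, z axes.
In Python, from station import sense, cams, r gives the robot as it stands. The module is installed in compiled form; this text tells all that it offers.
- The arm moves only by the tool step_arm, never from a script. Its argument "targets" is text: rows parted by semicolons, each of 4 numbers parted by spaces: the shift along the tool's x, y, z in cm, then the turn about the tool's z in degrees. In form: x y z turn; .... A call has 1 to 12 rows; each row shifts and turns the commanded pose from where the row before left it, along the tool's axes as they then stand; what a row does not reach is not made up. A row lasts 1/12 s, in which the tool goes at most 41.7 mm and 7.16 degrees, less where a joint would pass 70% of its speed; a pose out of reach is approached as far as the arm can. A call with a gripper value outside its range is refused whole. "claw" is the finger opening in cm, from 0 to 8.7, set as the call begins (left out, the last holds). The fingers move at their own pace and stop on an object; the grip force is fixed at half the most. Time passes only in rows, so rows that do not move let the fingers close. It gives the time, the measured TCP pose, the force, the opening and the grip force at its end, in the units of the state.
- sense(): the state, without advancing time (a new reading comes with each control period).
- cams.capture(name): name is "side" or "top" or "wrist"; returns a dict with "frame" (420x560x3 uint8, blue, green, red), "vertical_fov" (degrees; the focal length in pixels is half the picture's height over the tangent of half this angle, whatever the lens; pixels are square), "cx", "cy" (the principal point, pixels), "dist_coeffs" ([k1, k2, p1, p2, k3] as OpenCV has them; the pictures are not rectified), "eye" and "rotation" of the camera in the world; the wrist camera has in their place "tool_from_camera" (4x4, takes a point from camera to tool coordinates, whose origin is the TCP and whose axes are the flange's). Camera axes: x right, y down, z forward; pixel columns grow to the right and rows downward; lengths in m; the calibration is good to about 2 mm. A picture is of the moment at which its call begins: read the wrist's pose just before it. There is no depth.
- r.finish_job(): hands the job in; it is judged then, once.
The state is a dict: "time_s": time; "joints": joint angles; "joint_velocities": joint speeds; "effort": joint torques, N m; "tcp_pos": TCP position; "ee_rot": TCP orientation; "wrist_force": force on the tool from outside, world axes, zero at the start; "moment": the same for the moment, N m; "gripper_width": opening from 0.0 (shut) to 1.0 (fully open); "gripper_force": force on a finger pad.
Only numpy, scipy, OpenCV 4.12 (cv2) and the standard library are available. Lean on these libraries where they do the work, as an engineer would, in place of code of your own. Each camera call takes 0.05 s, during which the arm holds its last target. There are 200 camera calls.

## Task

Turn the dish warmer up: with the gripper closed, set the fingertips lightly on the end of its curved touch strip that lies beside the blue tab, and slide them along the strip, through every mark, to the other end beside the orange tab. Stay on the strip without lifting off on the way and never press it down to its stop; finish with the fingertips still resting lightly on that last end mark, holding it as the program ends. Grasp and lift nothing, and leave the dish on the plate and the other things round the warmer where they are.

Things in the scene. Friction and masses are not known exactly. Their poses are not given: they have to be found in the camera images.
- warmer: dish warmer, a slim white instrument fixed to the worktop, 175 x 216 mm, its flat top 30 mm above the worktop. Origin: under the centre of its round steel plate (plate 112 mm wide, top at 34 mm) at worktop height; z up; its front with the strip faces its own -x. The strip is an arc of radius 85 mm about this origin, seen from above, from 65 degrees to one side of -x to 65 degrees to the other.
- strip (a joint): how far the grey touch strip is pressed down, m: 0 untouched, 0.006 at its stop. The whole strip moves straight down as one piece on springs: about 1 N starts it, then 1.5 N per mm (about 10 N at the stop). Untouched, its level top is 42 mm above the worktop, 12 mm above the housing; it is 14 mm wide.
- mark_1 (a point): white round end mark of the strip, 20 mm wide, at the warmer's +y end (its left seen from the robot); top flush with the strip. This point: centre of its top face (as for all marks). The colliders of mark_1 to mark_5 are called strip_c0 to strip_c4.
- mark_2 (a point): white round mark in the strip, 16 mm wide, 32.5 degrees (48 mm along the arc) on from mark_1; top flush with the strip
- mark_3 (a point): white round mark at the middle of the strip, at the front of the warmer, 16 mm wide; top flush with the strip
- mark_4 (a point): white round mark in the strip, 16 mm wide, between mark_3 and mark_5; top flush with the strip
- mark_5 (a point): white round end mark of the strip, 20 mm wide, at the warmer's -y end; top flush with the strip
- blue_tab: flat blue disc, 26 mm wide, 5 mm high, fixed on the housing about 36 mm beyond the strip's end where the slide starts: beside mark_1 or mark_5, it differs from run to run. Origin: centre of its underside.
- orange_tab: flat orange disc, the same size, fixed about 36 mm beyond the other end of the strip, where the slide finishes. Origin: centre of its underside.
- dish: loose petri dish with lid, 91 mm wide, 16 mm high, lying on the warmer's steel plate; origin at the centre of its underside. Leave it there.
- stain_bottle: loose small stain bottle with a black cap, 41 mm wide, 80 mm high, standing at the left of the warmer; origin at the centre of its underside. Leave it.
- tweezers: loose steel tweezers, 131 mm long (own y), 10 mm high, lying at the right of the warmer. Leave them.
- marker_pen: loose blue and white pen, 135 mm long, lying farther right. Leave it.
- counter: loose white hand tally counter, 58 mm wide, 24 mm high, lying at the left. Leave it.

How it is judged (in metres and radians):
On the way, in this order (a step that is already met when the one before it is completed fails the run):
1. a fingertip is on the end of the strip beside the blue tab (((horizontal distance between blue_tab and mark_1 below 0.06 m and contact force between the fingers and strip_c0 above 0.3 N and value of joint strip above 0.0003 m) or (horizontal distance between blue_tab and mark_5 below 0.06 m and contact force between the fingers and strip_c4 above 0.3 N and value of joint strip above 0.0003 m))), for 0.05 s.
2. it has slid to the second mark (((horizontal distance between blue_tab and mark_1 below 0.06 m and contact force between the fingers and strip_c1 above 0.3 N and value of joint strip above 0.0003 m) or (horizontal distance between blue_tab and mark_5 below 0.06 m and contact force between the fingers and strip_c3 above 0.3 N and value of joint strip above 0.0003 m))), for 0.05 s.
3. it has slid to the middle mark (((horizontal distance between blue_tab and mark_1 below 0.06 m and contact force between the fingers and strip_c2 above 0.3 N and value of joint strip above 0.0003 m) or (horizontal distance between blue_tab and mark_5 below 0.06 m and contact force between the fingers and strip_c2 above 0.3 N and value of joint strip above 0.0003 m))), for 0.05 s.
4. it has slid to the fourth mark (((horizontal distance between blue_tab and mark_1 below 0.06 m and contact force between the fingers and strip_c3 above 0.3 N and value of joint strip above 0.0003 m) or (horizontal distance between blue_tab and mark_5 below 0.06 m and contact force between the fingers and strip_c1 above 0.3 N and value of joint strip above 0.0003 m))), for 0.05 s.
5. it has reached the end beside the orange tab (((horizontal distance between blue_tab and mark_1 below 0.06 m and contact force between the fingers and strip_c4 above 0.3 N and value of joint strip above 0.0003 m) or (horizontal distance between blue_tab and mark_5 below 0.06 m and contact force between the fingers and strip_c0 above 0.3 N and value of joint strip above 0.0003 m))), for 0.05 s.
At the end, for the whole second after the job is handed in: the fingertips rest on the end mark beside the orange tab (more than 0.3 N on that mark, strip pressed between 0.3 and 5.4 mm), and every loose thing is within 12 mm of where it stood (((horizontal distance between blue_tab and mark_1 below 0.06 m and contact force between the fingers and strip_c4 above 0.3 N and value of joint strip above 0.0003 m) or (horizontal distance between blue_tab and mark_5 below 0.06 m and contact force between the fingers and strip_c0 above 0.3 N and value of joint strip above 0.0003 m)) and value of joint strip below 0.0054 m and distance of each of dish, stain_bottle, tweezers, marker_pen, counter from where it was at the start of the episode below 0.012 m); the arm keeps its last pose, push and grip.
It fails at once if the strip is pressed down to its stop (more than 5.6 mm) (value of joint strip above 0.0056 m).
It fails at once if lifted off on the way: the TCP is low (under 110 mm) over an inner mark (within 22 mm) and the strip is not pressed (value of joint strip below 0.0001 m and height (world z) of the grasp point below 0.11 m and (horizontal distance between the grasp point and mark_2 below 0.022 m or horizontal distance between the grasp point and mark_3 below 0.022 m or horizontal distance between the grasp point and mark_4 below 0.022 m)).
It fails at once if the dish or another loose thing is moved or lifted (more than 12 mm) (distance of any of dish, stain_bottle, tweezers, marker_pen, counter from where it was at the start of the episode above 0.012 m).
It also fails if it takes over 40 s, if anything falls off the work surface, if the arm or the gripper's body presses on something with over 40 N, if the wrist force passes 120 N, or if a joint passes its speed limit or range.

## Working session

There is one attempt and no reset: what is moved stays moved. The work goes in short steps, Python scripts to look and compute and a tool call to move; the robot and the scene stay as the last step left them, time stands still between calls to the robot, and variables do not carry over. Pictures are saved under pics/ and viewed, at most 10 in all, crops included, and the job is handed in when it is done.

Besides the shell and the picture viewer there is one more tool, called after "Call:" as name(argument=value, ...) on one line, values as JSON. step_arm: Moves the arm, as the interface text tells. Its arguments: {"type":"object","properties":{"targets":{"type":"string"},"claw":{"type":"number"}},"required":["targets"]}

```bash
mkdir -p pics
cat > h.py <<'E'
import numpy as np, cv2
from station import sense, cams, r
def cap(name):
    s=sense(); c=cams.capture(name); h=c["frame"].shape[0]
    f=h/2/np.tan(np.radians(c["vertical_fov"])/2)
    c["K"]=np.array([[f,0,c["cx"]],[0,f,c["cy"]],[0,0,1]]); c["d"]=np.array(c["dist_coeffs"],float)
    if "eye" in c: c["E"]=np.array(c["eye"]); c["R"]=np.array(c["rotation"])
    else:
        T=np.array(c["tool_from_camera"]); Rt=np.array(s["ee_rot"])
        c["R"]=Rt@T[:3,:3]; c["E"]=np.array(s["tcp_pos"])+Rt@T[:3,3]
    return c
def ray(c,px,z):
    p=cv2.undistortPoints(np.array(px,float).reshape(-1,1,2),c["K"],c["d"]).reshape(-1,2)
    d=np.c_[p,np.ones(len(p))]@c["R"].T
    return c["E"]+d*((z-c["E"][2])/d[:,2])[:,None]
def blobs(c,lo,hi,amin=30):
    m=cv2.inRange(cv2.cvtColor(c["frame"],cv2.COLOR_BGR2HSV),lo,hi)
    n,l,st,ce=cv2.connectedComponentsWithStats(m)
    return [(st[i,4],ce[i].round(1)) for i in range(1,n) if st[i,4]>=amin]
E
python3 - <<'E'
from h import *
s=sense(); print(s["time_s"],np.round(s["tcp_pos"],3),np.round(s["ee_rot"],3).tolist(),s["wrist_force"])
c=cap("top"); cv2.imwrite("pics/top.png",c["frame"])
c2=cap("side"); cv2.imwrite("pics/side.png",c2["frame"])
for n,cc in(("top",c),("side",c2)):
  print(n,cc["E"],cc["d"])
  for nm,lo,hi in(("blue",(95,120,60),(130,255,255)),("orange",(5,140,120),(22,255,255))):
    for a,p in blobs(cc,lo,hi): print(nm,a,p,ray(cc,p,0.035).round(4))
E
```

```text
0.0 [ 0.152 -0.606  0.24 ] [[-0.97, -0.243, -0.001], [-0.243, 0.97, 0.002], [0.0, 0.002, -1.0]] [0.27116939 0.20743267 0.27407669]
top [ 0.21166442 -0.01733296  1.54069869] [-0.17337886  0.          0.          0.          0.        ]
blue 511 [315.5 146.7] [[ 0.7145 -0.1373  0.035 ]]
blue 62 [418.2 210.9] [[ 0.4959 -0.4532  0.035 ]]
side [-0.66879965  0.55287654  0.89075423] [0.02539309 0.         0.         0.         0.        ]
blue 361 [281.4 182.4] [[ 0.6759 -0.1115  0.035 ]]
blue 48 [390.7 191.5] [[ 0.4617 -0.4243  0.035 ]]
```

View pics/top.png

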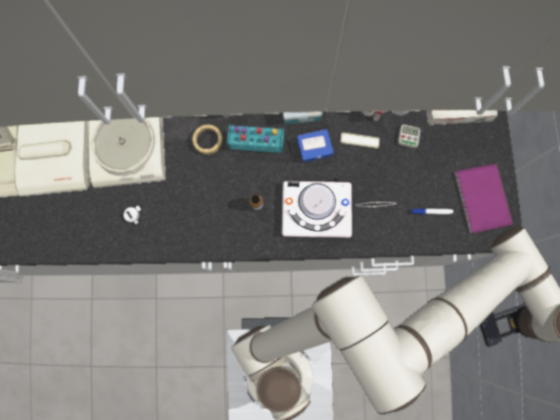

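View pics/side.png

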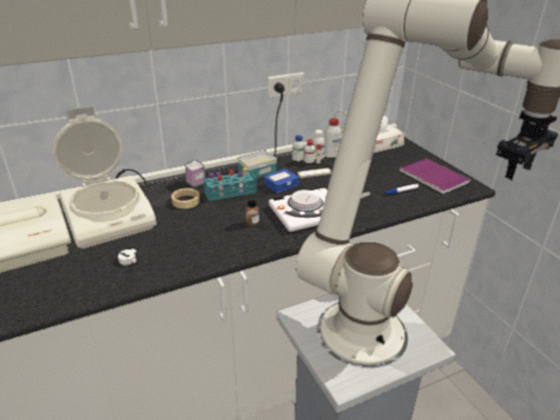

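The top view shows the warmer around (317,209). Its blue tab is at (345,202) on the right, beside mark_5, and its orange tab is at (289,201) on the left, beside mark_1. The strip faces the robot. In the side view the warmer is partly hidden by the arm.

Run:
```python
from h import *
c=cap("top")
f=c["frame"].copy()
cv2.imwrite("pics/topcrop.png",cv2.resize(f[170:250,230:400],None,fx=4.5,fy=4.5,interpolation=cv2.INTER_CUBIC))
for nm,lo,hi in(("blue",(95,80,60),(130,255,255)),("orange",(3,90,120),(22,255,255))):
    for a,p in blobs(c,lo,hi,8):
        if 230<p[0]<400 and 170<p[1]<250: print(nm,a,p,ray(c,p,0.035).round(4))
print(ray(c,[[317.5,201]],0.05))
```

```text
blue 30 [344.7 202. ] [[ 0.5308 -0.2211  0.035 ]]
orange 31 [288.5 201. ] [[ 0.5389 -0.0453  0.035 ]]
[[ 0.53315262 -0.13473989  0.05      ]]
```

View pics/topcrop.png

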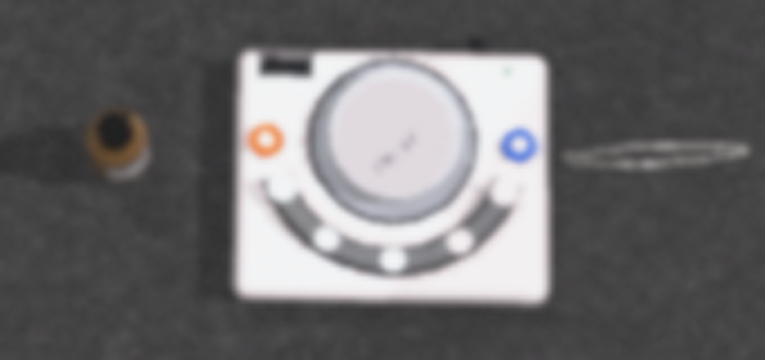

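The crop shows the warmer with five white marks on the grey arc. Blue is beside mark_5 on the right and orange beside mark_1 on the left, with the bottle at left and the tweezers at right. I'll close the gripper and go above it for a close look.

Call:
step_arm(targets="-1 1 0 0;-2 1.8 0 0;-3 2.7 0 0;-3 2.7 0 0;-3 2.7 0 0;-3 2.7 0 0;-3 2.7 0 0;-3 2.7 0 0;-3 2.7 0 0;-3 2.7 0 0;-3 2.7 0 0;-3 2.7 0 0", claw=0)

```text
time_s: 1.15
tcp_pos: [0.4001, -0.2349, 0.2413]
ee_rot: [[-0.97, -0.243, 0.0], [-0.243, 0.97, 0.0], [-0.0, -0.0, -1.0]]
wrist_force: [0.6, -0.5, -0.6]
gripper_width: 0.173
gripper_force: 0.0
```

Call:
step_arm(targets="-3 2.7 0 0;-2 2 0 0;-1.5 1.5 0 0;-0.5 0.5 0 -4.2;0 0 0 -4.2;0 0 0 0;0 0 0 0")

```text
time_s: 1.73
tcp_pos: [0.4511, -0.1547, 0.241]
ee_rot: [[-0.925, -0.381, -0.001], [-0.381, 0.925, 0.0], [0.0, 0.0, -1.0]]
wrist_force: [-0.0, -0.2, -0.3]
gripper_width: 0.003
gripper_force: 0.0
```

Run:
```python
from h import *
s=sense(); print(s["time_s"],np.round(s["tcp_pos"],4),np.round(s["ee_rot"],4).tolist(),s["joints"],s["gripper_width"])
c=cap("wrist"); cv2.imwrite("pics/w1.png",c["frame"]); print(c["E"],c["R"].round(2).tolist())
for nm,lo,hi in(("blue",(95,80,60),(130,255,255)),("orange",(3,90,120),(22,255,255))):
    for a,p in blobs(c,lo,hi,40): print(nm,a,p,ray(c,p,0.035).round(4))
```

```text
1.7333 [ 0.4511 -0.1547  0.241 ] [[-0.9246, -0.3809, -0.0006], [-0.3809, 0.9246, 0.0001], [0.0005, 0.0003, -1.0]] [ 6.45658906e-01  7.50857973e+00 -1.95450802e+01 -8.11547272e-03
 -6.29786055e+01 -6.82533780e+01] 0.0026611338989060945
[ 0.38141698 -0.18196147  0.38531711] [[-0.38, 0.89, 0.25], [0.92, 0.37, 0.1], [0.0, 0.27, -0.96]]
blue 512 [ 16.7 118.3] [[ 0.4933 -0.4406  0.035 ]]
blue 310 [199.2 226.3] [[ 0.5309 -0.2196  0.035 ]]
orange 285 [302.6 293.1] [[ 0.5628 -0.0838  0.035 ]]
orange 120 [264.8 292.1] [[ 0.5782 -0.1245  0.035 ]]
orange 1560 [354.9 339.7] [[0.5982 0.0008 0.035 ]]
orange 64 [ 87.4 337.1] [[ 0.7266 -0.3057  0.035 ]]
orange 184 [113.2 339.4] [[ 0.7153 -0.2738  0.035 ]]
orange 103 [148.9 341.2] [[ 0.6986 -0.2311  0.035 ]]
orange 233 [178.7 342.2] [[ 0.6846 -0.1964  0.035 ]]
orange 144 [215.1 343. ] [[ 0.6675 -0.1547  0.035 ]]
orange 50 [234.4 341.8] [[ 0.6565 -0.1335  0.035 ]]
orange 99 [258.3 343.2] [[ 0.6471 -0.106   0.035 ]]
```

View pics/w1.png

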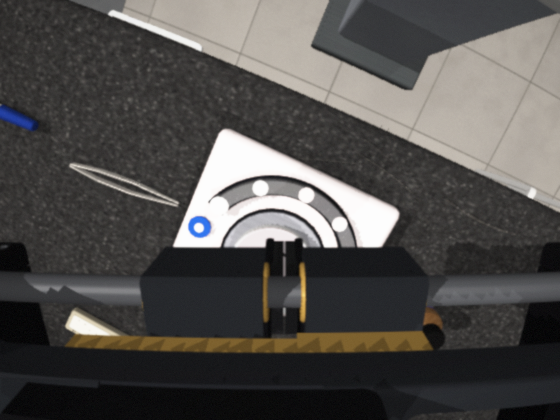

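The wrist view shows mark_5 at about (219,205), mark_4 (261,188), mark_3 (307,194) and mark_2 (340,224), with the blue tab at (199,227). I'll fit a rigid pose from these.

Run:
```python
from h import *
from scipy.optimize import least_squares
c=cap("wrist"); g=cv2.cvtColor(c["frame"],cv2.COLOR_BGR2GRAY)
P=[]
for u,v in((261,188),(307,194),(340,224)):
    w=g[v-14:v+15,u-14:u+15]; t,m=cv2.threshold(w,0,255,cv2.THRESH_OTSU)
    n,l,st,ce=cv2.connectedComponentsWithStats(m); i=l[14,14]; print(t,st[i],ce[i]+[u-14,v-14]); P.append(ce[i]+[u-14,v-14])
W=ray(c,P+[[219,205]],0.042); print(W.round(4))
B=ray(c,[[199.2,226.3]],0.035)[0,:2]
A=np.radians([180+32.5,180,180-32.5]); L=np.c_[np.cos(A),np.sin(A)]*.085
def tr(p,L): a=p[2]; return p[:2]+L@np.array([[np.cos(a),np.sin(a)],[-np.sin(a),np.cos(a)]])
s=least_squares(lambda p:(tr(p,L)-W[:3,:2]).ravel(),[.535,-.133,-.05]); p=s.x
print(p[:2].round(4),np.degrees(p[2]),(s.fun*1e3).round(2))
A=np.radians(180+np.arange(65,-66,-10)); M=tr(p,np.c_[np.cos(A),np.sin(A)]*.085)
Rt=np.array(sense()["ee_rot"])[:2,:2]
for q in M: print(q.round(4),end=" ")
print("\nto mark5 (cm tool)",(Rt.T@(M[0]-sense()["tcp_pos"][:2])*100).round(2))
print((np.diff(M,axis=0)@Rt*100).round(2).tolist(), np.degrees(np.arctan2(*(p[:2]-M[0])[::-1])))
```

```text
178.0 [  0   6  29  23 389] [261.26735219 192.95886889]
176.0 [  0   8  22  21 338] [303.71005917 198.71005917]
174.0 [  6   7  16  15 193] [339.40414508 223.95854922]
[[ 0.4688 -0.1713  0.042 ]
 [ 0.4578 -0.1285  0.042 ]
 [ 0.4687 -0.0827  0.042 ]
 [ 0.4976 -0.2073  0.042 ]]
[ 0.5412 -0.1272] 0.21984647029301205 [ 0.93 -1.86 -1.55  0.99  0.63  0.87]
[ 0.5056 -0.2044] [ 0.4927 -0.197 ] [ 0.4814 -0.1875] [ 0.4718 -0.1762] [ 0.4643 -0.1634] [ 0.4592 -0.1495] [ 0.4566 -0.1349] [ 0.4565 -0.1201] [ 0.459  -0.1055] [ 0.4641 -0.0916] [ 0.4714 -0.0787] [ 0.4809 -0.0673] [ 0.4922 -0.0578] [ 0.505  -0.0503] 
to mark5 (cm tool) [-3.17 -6.64]
[[0.91, 1.17], [0.69, 1.31], [0.45, 1.41], [0.2, 1.47], [-0.06, 1.48], [-0.31, 1.45], [-0.56, 1.37], [-0.79, 1.25], [-0.99, 1.1], [-1.17, 0.91], [-1.31, 0.69], [-1.41, 0.45], [-1.47, 0.2]] 65.21984647029302
```

Two of the blobs leaked into the white housing, so I'll redo them with a morphological opening.

```bash
cat > fit.py <<'E'
from h import *
from scipy.optimize import least_squares
def tr(p,L): a=p[2]; return p[:2]+L@np.array([[np.cos(a),np.sin(a)],[-np.sin(a),np.cos(a)]])
def pol(d,r=.085): A=np.radians(180+np.atleast_1d(d)); return np.c_[np.cos(A),np.sin(A)]*r
def fit(c,seeds,degs,k=9):
    g=cv2.cvtColor(c["frame"],cv2.COLOR_BGR2GRAY); P=[]
    for u,v in seeds:
        w=g[v-16:v+17,u-16:u+17]; t,m=cv2.threshold(w,0,255,cv2.THRESH_OTSU)
        m=cv2.morphologyEx(m,cv2.MORPH_OPEN,cv2.getStructuringElement(cv2.MORPH_ELLIPSE,(k,k)))
        n,l,st,ce=cv2.connectedComponentsWithStats(m); i=l[16,16]; print(st[i],(ce[i]+[u-16,v-16]).round(1)); P.append(ce[i]+[u-16,v-16])
    W=ray(c,P,0.042)[:,:2]
    s=least_squares(lambda p:(tr(p,pol(degs))-W).ravel(),[.535,-.133,-.05]); p=s.x
    print(W.round(4).tolist(),p[:2].round(4),np.degrees(p[2]),(s.fun*1e3).round(1)); return p
E
python3 - <<'E'
from fit import *
c=cap("wrist")
p=fit(c,[(219,205),(261,188),(307,194),(340,224)],[65,32.5,0,-32.5],11)
cv2.imwrite("pics/w2.png",cv2.resize(c["frame"][150:260,170:370],None,fx=4,fy=4,interpolation=cv2.INTER_CUBIC))
B=ray(c,[[199.2,226.3]],0.035)[0,:2]; d=B-p[:2]; print(B,np.hypot(*d),np.degrees(np.arctan2(d[1],d[0])-p[2]))
E
```

```text
[  0   0  33  33 806] [216.8 207.3]
[  0   8  33  25 462] [261.7 194.9]
[  0  10  24  23 398] [302.8 200.3]
[  8   9  16  15 184] [339.6 223.9]
[[0.5009, -0.2088], [0.4706, -0.1702], [0.4597, -0.1288], [0.4687, -0.0826]] [ 0.5417 -0.1307] -2.04645302865833 [ 2.1  2.4 -2.1 -3.6 -3.   1.1  3.   0.1]
[ 0.5309359  -0.21999015] 0.0899109174306326 -94.81979486048922
```

View pics/w2.png

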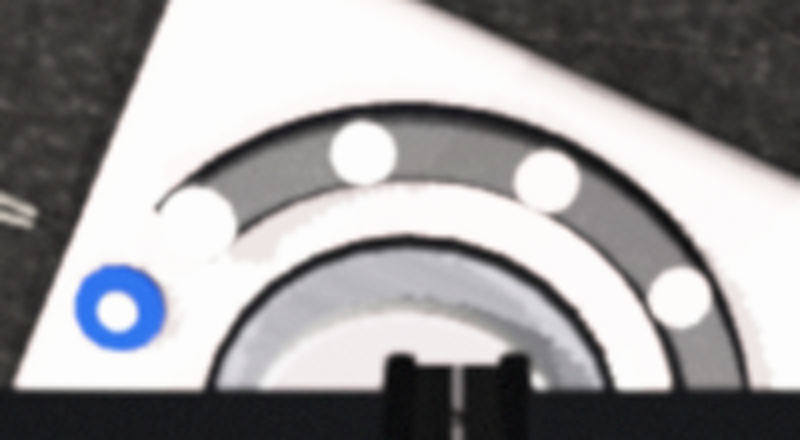

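The crop gives clear centres: mark_5 (219.1,206.1), mark_4 (260.4,187.9), mark_3 (306.1,194.9) and mark_2 (339.6,223.9) in full-frame pixels. The blue tab is at (199,226).

Run:
```python
from fit import *
c=cap("wrist")
P=[(219.1,206.1),(260.4,187.9),(306.1,194.9),(339.6,223.9)]; D=[65,32.5,0,-32.5]
W=ray(c,P,0.042)[:,:2]
s=least_squares(lambda p:(tr(p,pol(D))-W).ravel(),[.535,-.133,-.05]); p=s.x
print(W.round(4).tolist(),p[:2].round(4),np.degrees(p[2]),(s.fun*1e3).round(1))
B=ray(c,[[199.2,226.3]],0.035)[0,:2]; d=B-p[:2]; print(np.hypot(*d),np.degrees(np.arctan2(d[1],d[0])-p[2]))
np.save("p.npy",p)
M=tr(p,pol(np.arange(65,-66,-5))); st=sense(); Rt=np.array(st["ee_rot"])[:2,:2]
print(M.round(4).tolist())
print("to mark5",((M[0]-st["tcp_pos"][:2])@Rt*100).round(2)); print((np.diff(M,axis=0)@Rt*100).round(2).tolist())
```

```text
[[0.4988, -0.2071], [0.4642, -0.1743], [0.4532, -0.1281], [0.4687, -0.0827]] [ 0.5381 -0.1318] -2.636272721453305 [-0.1 -0.1  0.2  0.1  0.   0.1 -0.1 -0.2]
0.08855115857664786 -91.9760659331616
[[0.4987, -0.2071], [0.4923, -0.2034], [0.4862, -0.1992], [0.4805, -0.1944], [0.4753, -0.1891], [0.4705, -0.1834], [0.4663, -0.1773], [0.4626, -0.1709], [0.4595, -0.1642], [0.457, -0.1572], [0.4551, -0.15], [0.4538, -0.1427], [0.4532, -0.1353], [0.4532, -0.1279], [0.4539, -0.1205], [0.4552, -0.1132], [0.4571, -0.1061], [0.4596, -0.0991], [0.4628, -0.0924], [0.4665, -0.086], [0.4708, -0.0799], [0.4756, -0.0743], [0.4808, -0.069], [0.4865, -0.0643], [0.4926, -0.06], [0.499, -0.0564], [0.5058, -0.0532]]
to mark5 [-2.43 -6.62]
[[0.45, 0.59], [0.4, 0.63], [0.34, 0.66], [0.28, 0.69], [0.22, 0.71], [0.16, 0.72], [0.1, 0.74], [0.03, 0.74], [-0.03, 0.74], [-0.1, 0.74], [-0.16, 0.72], [-0.22, 0.71], [-0.28, 0.68], [-0.34, 0.66], [-0.4, 0.63], [-0.45, 0.59], [-0.5, 0.55], [-0.55, 0.5], [-0.59, 0.45], [-0.63, 0.4], [-0.66, 0.34], [-0.69, 0.28], [-0.71, 0.22], [-0.72, 0.16], [-0.74, 0.1], [-0.74, 0.03]]
```

Call:
step_arm(targets="-1 -2.6 0 0;-1 -2.6 0 0;-0.43 -1.42 1 0;0 0 2 0;0 0 3 0;0 0 3 0;0 0 3 0;0 0 2.5 0;0 0 1.5 0;0 0 0.7 0;0 0 0.3 0;0 0 0 0")

```text
time_s: 2.93
tcp_pos: [0.4992, -0.207, 0.0712]
ee_rot: [[-0.924, -0.382, -0.0], [-0.382, 0.924, -0.0], [0.0, -0.0, -1.0]]
wrist_force: [-0.1, -0.3, 0.6]
gripper_width: 0.003
gripper_force: 0.0
```

Call:
step_arm(targets="0 0 0.2 0;0 0 0.1 0;0 0 0.1 0;0 0 0.1 0;0 0 0 0;0 0 0 0")

```text
time_s: 3.43
tcp_pos: [0.4991, -0.2067, 0.0665]
ee_rot: [[-0.924, -0.382, 0.0], [-0.382, 0.924, -0.0], [-0.0, -0.0, -1.0]]
wrist_force: [0.7, 0.3, 0.8]
gripper_width: 0.003
gripper_force: 0.0
```

Run:
```python
from fit import *
s=sense(); p=np.load("p.npy"); M=tr(p,pol([65]))[0]; print(s["time_s"],s["tcp_pos"],s["wrist_force"],(M-s["tcp_pos"][:2])*1e3)
```

```text
3.4333 [ 0.49911857 -0.20668641  0.06648433] [0.72646093 0.29181235 0.77812999] [-0.44700655 -0.45617271]
```

Call:
step_arm(targets="0 0 0.2 0;0 0 0.2 0;0 0 0.1 0;0 0 0.1 0;0 0 0 0;0 0 0 0")

```text
time_s: 3.93
tcp_pos: [0.4989, -0.2067, 0.0603]
ee_rot: [[-0.924, -0.382, -0.0], [-0.382, 0.924, 0.0], [0.0, 0.0, -1.0]]
wrist_force: [-0.4, 1.2, 2.1]
gripper_width: 0.007
gripper_force: 1.1
```

Call:
step_arm(targets="0 0 0.1 0;0 0 0.1 0;0 0 0 0;0 0 0 0")

```text
time_s: 4.27
tcp_pos: [0.4989, -0.2067, 0.0585]
ee_rot: [[-0.924, -0.382, -0.0], [-0.382, 0.924, -0.0], [0.0, 0.0, -1.0]]
wrist_force: [-1.9, 1.7, 5.1]
gripper_width: 0.006
gripper_force: 2.4
```

Call:
step_arm(targets="0.22 0.29 0 0;0.23 0.3 0 0;0.2 0.31 0 0;0.2 0.32 0 0;0.17 0.33 0 0;0.17 0.33 0 0;0.14 0.34 0 0;0.14 0.35 0 0;0.22 0.71 0 0;0.16 0.72 0 0")

```text
time_s: 5.1
tcp_pos: [0.4661, -0.1765, 0.0582]
ee_rot: [[-0.924, -0.382, -0.0], [-0.382, 0.924, -0.0], [0.0, -0.0, -1.0]]
wrist_force: [0.5, -2.7, 4.6]
gripper_width: 0.005
gripper_force: 2.6
```

```bash
cat > chk.py <<'E'
from fit import *
s=sense(); p=np.load("p.npy"); d=np.array(s["tcp_pos"][:2])-p[:2]
print(s["time_s"],s["tcp_pos"][2],s["wrist_force"].round(1),"r",np.hypot(*d).round(4),"deg",(np.degrees(np.arctan2(d[1],d[0])-p[2])%360-180).round(1))
E
python3 chk.py
```

```text
5.1 0.05824613104549156 [ 0.5 -2.7  4.6] r 0.0847 deg 34.5
```

Call:
step_arm(targets="0.1 0.74 0 0;0.03 0.74 0 0;-0.03 0.74 0 0;-0.1 0.74 0 0;-0.16 0.72 0 0;-0.22 0.71 0 0;-0.28 0.68 0 0;-0.34 0.66 0 0;-0.4 0.63 0 0")

```text
time_s: 5.85
tcp_pos: [0.4523, -0.1124, 0.0577]
ee_rot: [[-0.924, -0.382, -0.006], [-0.382, 0.924, -0.0], [0.005, 0.002, -1.0]]
wrist_force: [-0.6, -3.5, 6.4]
gripper_width: 0.004
gripper_force: 3.0
```

```bash
python3 chk.py
```

```text
5.85 0.057693972602423066 [-0.6 -3.5  6.4] r 0.088 deg -10.1
```

Call:
step_arm(targets="0 0 0 0;0 0 0 0")

```text
time_s: 6.02
tcp_pos: [0.4525, -0.1116, 0.0576]
ee_rot: [[-0.924, -0.382, -0.005], [-0.382, 0.924, 0.001], [0.004, 0.003, -1.0]]
wrist_force: [-1.4, 3.0, 5.3]
gripper_width: 0.002
gripper_force: 3.1
```

```bash
cat >> chk.py <<'E'
a0=(np.degrees(np.arctan2(d[1],d[0])-p[2])%360-180); n=int(np.ceil((a0+65)/5)); a=np.linspace(a0,-65,n+1)
M=tr(p,pol(a)); M[0]=s["tcp_pos"][:2]; print((np.diff(M,axis=0)@np.array(s["ee_rot"])[:2,:2]*100).round(2).tolist())
E
python3 chk.py
```

```text
6.0167 0.057593314911519894 [-1.4  3.   5.3] r 0.0879 deg -10.7
[[-0.69, 0.4], [-0.5, 0.53], [-0.55, 0.49], [-0.59, 0.44], [-0.62, 0.39], [-0.65, 0.33], [-0.68, 0.28], [-0.7, 0.22], [-0.72, 0.16], [-0.73, 0.09], [-0.73, 0.03]]
```

Call:
step_arm(targets="-0.35 0.2 -0.03 0;-0.34 0.2 -0.03 0;-0.25 0.27 0 0;-0.25 0.26 0 0;-0.28 0.25 0 0;-0.27 0.24 0 0")

```text
time_s: 6.52
tcp_pos: [0.4622, -0.093, 0.0579]
ee_rot: [[-0.924, -0.382, -0.008], [-0.382, 0.924, -0.001], [0.007, 0.002, -1.0]]
wrist_force: [-1.1, -4.2, 5.4]
gripper_width: -0.001
gripper_force: 2.8
```

```bash
python3 chk.py; python3 -c "
from h import *;print(sense()['joints'].round(2))"
```

```text
6.5167 0.057938905381783506 [-1.1 -4.2  5.4] r 0.0853 deg -24.5
[[-0.54, 0.39], [-0.56, 0.37], [-0.58, 0.33], [-0.61, 0.28], [-0.63, 0.23], [-0.64, 0.18], [-0.66, 0.13], [-0.66, 0.08], [-0.67, 0.03]]
[ 8.420e+00  2.078e+01 -3.363e+01 -5.000e-02 -3.603e+01 -7.595e+01]
```

Call:
step_arm(targets="-0.27 0.2 -0.02 0;-0.27 0.19 -0.02 0;-0.28 0.19 0 0;-0.28 0.18 0 0;-0.29 0.17 0 0;-0.29 0.16 0 0;-0.3 0.14 0 0;-0.31 0.14 0 0;-0.31 0.12 0 0;-0.32 0.11 0 0")

```text
time_s: 7.35
tcp_pos: [0.4821, -0.0673, 0.058]
ee_rot: [[-0.924, -0.381, -0.01], [-0.381, 0.924, -0.001], [0.009, 0.003, -1.0]]
wrist_force: [-3.5, -1.9, 5.9]
gripper_width: 0.002
gripper_force: 2.8
```

```bash
python3 chk.py
```

```text
7.35 0.0580091166288946 [-3.5 -1.9  5.9] r 0.0854 deg -46.4
[[-0.68, 0.15], [-0.67, 0.14], [-0.68, 0.08], [-0.69, 0.03]]
```

Call:
step_arm(targets="-0.34 0.08 -0.02 0;-0.34 0.07 0 0;-0.34 0.07 0 0;-0.33 0.07 0 0;-0.34 0.04 0 0;-0.34 0.04 0 0;-0.34 0.02 0 0;-0.34 0.01 0 0;0 0 0 0;0 0 0 0")

```text
time_s: 8.18
tcp_pos: [0.5059, -0.0531, 0.0581]
ee_rot: [[-0.924, -0.381, -0.009], [-0.381, 0.924, -0.001], [0.009, 0.003, -1.0]]
wrist_force: [-2.5, -1.0, 4.8]
gripper_width: 0.004
gripper_force: 2.7
```

```bash
python3 chk.py; python3 -c "
from h import *
c=cap('wrist');cv2.imwrite('pics/w3.png',c['frame'])"
```

```text
8.1833 0.05812392841342823 [-2.5 -1.   4.8] r 0.0851 deg -65.2
[]
```

View pics/w3.png

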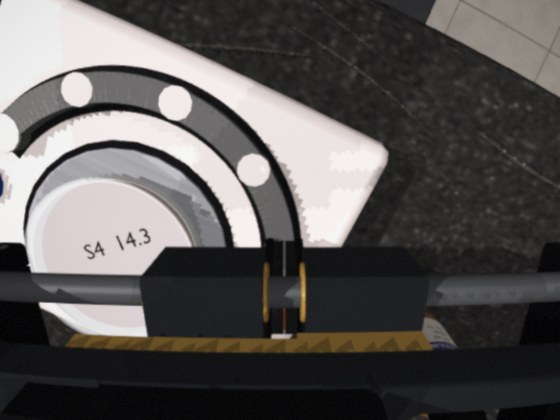

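The wrist view shows the fingertips at the mark_1 end of the strip, with mark_2 at (253,170) behind them. The dish is undisturbed on the plate. The push is about 5 N (about 3 mm), centred on the end mark.

```bash
python3 -c "
from h import *
print(r.finish_job())"
```

```text
the job is handed in; nothing more can be done
None
```

I slid the closed fingertips along the whole strip, from the blue-tab end (mark_5) to the orange-tab end (mark_1), and handed the job in with them resting there at about 5 N (roughly 3 mm pressed). The judge's result wasn't shown.

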